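# Nudge the support disc into the filter holder

### The arm

A 6-joint arm with a two-finger parallel gripper is mounted at the origin on the work surface. World frame = base frame: x ahead of the robot, y to its left, z up, the work surface at z = 0. Lengths are in mm, angles in degrees, forces in N, time in s.
With the tool pointing down it reaches from about 425 to 1125 mm from the base axis. Payload 14.9 kg.
Tool frame: the origin (TCP) lies at the very end of the fingers, on their centre line; the grasp point (between the pads) lies 19 mm behind it (pinch_z is the distance from the TCP to the grasp point, in mm); z points along the fingers, y is the direction in which the jaws open and shut (so a half turn about z gives the same grasp; the last joint's range is limited). The gripper opens to 91 mm and grips with 3 to 60 N. Pads are 32 mm wide; open, the fingers measure 118 mm over their backs; the gripper's body (76 mm by 178 mm) begins 60 mm behind the grasp point.
Start: joints at [-68.142, 21.709, 99.362, -0, 58.929, -1.908], TCP at [282.102, -640.653, 213.932] pointing down, gripper open.
Joint ranges: [-158.91, 158.91], [-42.39, 125.64], [0.06, 152.35], [-60.88, 240.88], [17.5, 164.5], [-176.32, 176.32]. Speed limits (degrees/s): [108.29, 108.29, 136.94, 180, 180, 180].

### API

Orientations are given as [roll, pitch, yaw] about the fixed x, y, z axes, in that order (R = Rz(yaw) Ry(pitch) Rx(roll)).
In Python, from station import * gives the robot as it stands.
- The arm moves only by the tool arm_command, never from a script. Its argument "increments" is a list of rows, each a list of 4 numbers: the shift along the tool's x, y, z in cm, then the turn about the tool's z in degrees. A call has 1 to 12 rows; each row is the pose to reach, as a shift and turn from the pose commanded when the call began, along the tool's axes at that moment; what a row does not reach only later rows make up. A row lasts 1/12 s, in which the tool goes at most 41.7 mm and 7.16 degrees, less where a joint would pass 70% of its speed; a pose out of reach is approached as far as the arm can. A call with a gripper value outside its range is refused whole. "grip" is the closure in counts, from 0 (fully open) to 255 (shut), set as the call begins (left out, the last holds). The fingers move at their own pace and stop on an object; the grip force is fixed at half the most. Time passes only in rows, so rows that repeat a pose let the fingers close. It gives the time, the measured TCP pose, the force and the opening at its end, in the units of the state.
- get_obs(): the state, without advancing time (a new reading comes with each control period).
- get_image(name): name is "side" or "top"; returns the picture (420x560x3 uint8, red, green, blue); there is no depth.
- camera_model(name): a dict with "fovy" (degrees; the focal length in pixels is half the picture's height over the tangent of half this angle, whatever the lens; pixels are square), "cx", "cy" (the principal point, pixels), "k1" (the pictures are not rectified: a ray, as slopes to the right and down, at radius r is drawn at 1 + k1 r^2 times it, then the intrinsics apply), "R" (3x3) and "t" (3): a world point X has camera coordinates R X + t. Camera axes: x right, y down, z forward; pixel columns grow to the right and rows downward; lengths in mm; the calibration is good to about 2 mm. A picture is of the moment at which its call begins. camera_model takes no time and is no camera call.
- sign_off(): hands the job in, once; it reports no verdict.
The state is a dict: "clock": time; "joints": joint angles; "joint_velocities": joint speeds; "tau": joint torques, N m; "tcp_pos": TCP position; "orientation": TCP orientation; "contact_force": force on the tool from outside, world axes, zero at the start; "wrist_torque": the same for the moment, N m; "opening": opening from 0.0 (shut) to 1.0 (fully open).
Only numpy, scipy, OpenCV 4.12 (cv2) and the standard library are available. Lean on these libraries where they do the work, as an engineer would, in place of code of your own. Each camera call takes 0.05 s, during which the arm holds its last target. There are 200 camera calls.

### The job

The perforated support disc of the steel filter holder lies across the rim of the holder's base. Nudge it with the fingertips across the rim until it drops into its recess and lies flat and fully home, then press lightly on its middle to bed it, and leave it there. Do not pick the disc up, do not shove or tip the holder, and leave the things around it as they are.

Things in the scene. Friction and masses are not known exactly. Their poses are not given: they have to be found in the camera images.
- disc: Loose perforated steel support disc, 90 mm across, 5 mm thick, 0.1 to 0.2 kg. Origin: centre of its underside; z up. It starts flat on the holder's rim, off to any side but the far one, centre 50 to 60 mm from the recess axis, overhanging the holder by about 25 mm. Pushed inwards (under 3 N) it tips, leading edge on the recess floor, and drops flat when its trailing edge clears the rim.
- holder: Steel filter holder base, 2.2 kg, loose on the bench on three legs: round plate 142 mm across, its flat rim 68 mm above the bench, with a round recess 93 mm across and 5.5 mm deep, flat floor. Three lugs with hanging bolts reach 85 mm from the axis, tops 4 mm below the rim; nothing of it is higher than the rim. Origin: on its axis at bench height; z up.
- recess (a point): Centre of the recess mouth, on the holder's axis in the plane of the rim's top (68 mm above the bench). With the disc home, the disc's origin is 5.5 mm below this point and its top 0.5 mm below the rim.
- cover: Bystander: the holder's steel cover plate lying on the bench, 142 mm diameter, 170 mm over its lugs, 52 mm high at its inlet pipe. Origin: centre of its underside.
- bottle: Bystander: amber bottle with blue cap, 70 mm diameter, 140 mm high. Origin: centre of its underside.
- cap: Bystander: loose blue screw cap, 53 mm diameter, 26 mm high. Origin: centre of its underside.
- filters: Bystander: flat round plastic pack of membrane filters, 108 mm diameter, 22 mm high. Origin: centre of its underside.
Mind the look-alikes: they are no part of the job. Leave any orange or yellow look-alike of the disc alone.

How it is judged:
By the outcome, as a careful person would: the job done as asked, in the order asked, and still so for the second after the job is handed in, with the robot touching nothing.
It also fails if it takes over 48 s, if anything falls off the work surface, if the arm or the gripper's body presses on something with over 40 N, if the wrist force passes 120 N, or if a joint passes its speed limit or range.

## Working session

There is one attempt and no reset: what is moved stays moved. The work goes in short steps, Python scripts to look and compute and a tool call to move; the robot and the scene stay as the last step left them, time stands still between calls to the robot, and variables do not carry over. Pictures are saved under pics/ and viewed, about 8 in all and at most 12, crops included, and the job is handed in when it is done.

Besides the shell and the picture viewer there is one more tool, called after ">>>" in YAML: its name, and indented under it one key for each argument. arm_command: Moves the arm, as the interface text tells. Its arguments: {"type":"object","properties":{"increments":{"type":"array","items":{"type":"array","items":{"type":"number"}}},"grip":{"type":"number"}},"required":["increments"]}

```bash
mkdir -p pics; cat > h.py <<'E'
from station import *
import numpy as np, cv2
def snap(n,f):
    im=get_image(n); cv2.imwrite('pics/'+f,cv2.cvtColor(im,cv2.COLOR_RGB2BGR)); return im
def ray(n,u,v):
    c=camera_model(n); f=210/np.tan(np.radians(c['fovy']/2))
    K=np.array([[f,0,c['cx']],[0,f,c['cy']],[0,0,1]])
    p=cv2.undistortPoints(np.array([[[u,v]]],float),K,np.array([c['k1'],0,0,0,0]))[0,0]
    R=np.array(c['R']);t=np.array(c['t']); return -R.T@t, R.T@np.array([p[0],p[1],1])
def onz(n,u,v,z):
    o,d=ray(n,u,v); return (o+d*(z-o[2])/d[2])
def proj(n,X):
    c=camera_model(n); f=210/np.tan(np.radians(c['fovy']/2))
    q=np.array(c['R'])@np.array(X,float)+np.array(c['t']); p=q[:2]/q[2]; p=p*(1+c['k1']*(p@p))
    return p*f+[c['cx'],c['cy']]
E
python3 - <<'E'
from h import *
a=snap('top','t1.png');b=snap('side','s1.png')
o=get_obs();print(o['clock'],o['tcp_pos'],o['orientation'],o['contact_force'])
for n in('top','side'):
    c=camera_model(n);print(n,c['k1'],ray(n,280,210))
E
```

```text
0.1 [ 281.97281865 -640.30599302  213.36179215] [-1.79943582e+02 -2.68769162e-03  2.37639231e+01] [-0.02734998 -0.48388687  0.38349004]
top -0.1477009574876138 (array([ 480.91471586,  -37.68127456, 1306.07531572]), array([ 0.07700494,  0.0235433 , -0.99694077]))
side 0.02118568109479466 (array([284.22780064, 719.60789557, 766.49688131]), array([ 0.28397243, -0.71111283, -0.64323764]))
```

View pics/t1.png

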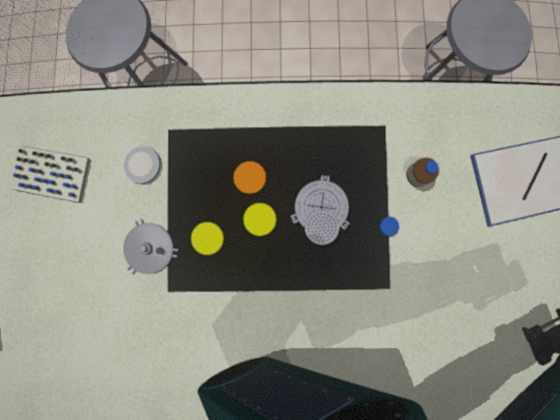

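View pics/s1.png

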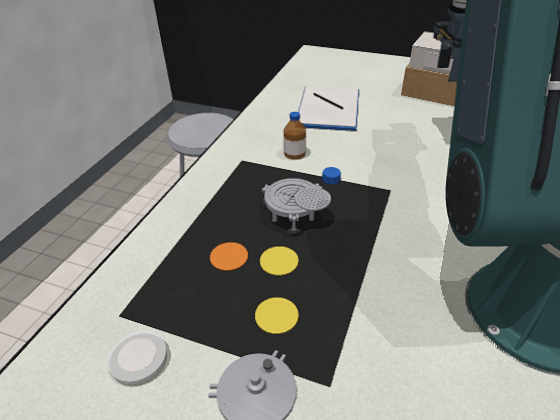

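The top view shows the holder at about (321,207), with the grey perforated disc overhanging it on the robot side at about (322,227). The flat discs that could be mistaken for it are orange (250,178), yellow (260,219), yellow (207,238), the recess itself (321,200) and the cover (148,248). I choose the grey perforated one on the holder and check it in a close crop.

```bash
python3 - <<'E'
from h import *
a=cv2.imread('pics/t1.png');b=cv2.imread('pics/s1.png')
g=cv2.resize(a[165:255,280:400],None,fx=6,fy=6,interpolation=cv2.INTER_CUBIC)
s=cv2.resize(b[165:240,250:350],None,fx=6,fy=6,interpolation=cv2.INTER_CUBIC)
cv2.imwrite('pics/c1.png',cv2.resize(np.vstack([g]),(720,540)));cv2.imwrite('pics/c2.png',s)
m=(a.max(2)>70).astype(np.uint8); m=m[165:255,280:380]
cs,_=cv2.findContours(m,0,1)
c=max((q for q in cs if cv2.contourArea(q)<5000),key=cv2.contourArea)[:,0,:]+[280,165]
print(len(c),c.min(0),c.max(0))
P=np.array([onz('top',u,v,68)[:2] for u,v in c])
# robust circle fit for holder, radius 71: far side points
def fit(Q,r,c0):
    from scipy.optimize import least_squares
    return least_squares(lambda p:np.hypot(*(Q-p).T)-r,c0,loss='soft_l1',f_scale=1.5)
h=onz('top',321,206,68)[:2];r=fit(P,71,h);print('holder',r.x)
d=np.hypot(*(P-r.x).T);print(np.c_[P-r.x,d].round(0)[::3].tolist())
E
```

```text
191 [290 175] [349 244]
holder [ 580.65517823 -117.51403406]
[[87.0, -1.0, 87.0], [79.0, 2.0, 79.0], [74.0, 7.0, 74.0], [71.0, 15.0, 73.0], [71.0, 23.0, 75.0], [66.0, 31.0, 73.0], [64.0, 39.0, 75.0], [56.0, 47.0, 73.0], [48.0, 55.0, 73.0], [40.0, 61.0, 73.0], [32.0, 64.0, 71.0], [24.0, 69.0, 73.0], [16.0, 69.0, 71.0], [8.0, 69.0, 70.0], [1.0, 72.0, 72.0], [-7.0, 70.0, 70.0], [-15.0, 72.0, 74.0], [-18.0, 80.0, 82.0], [-26.0, 80.0, 84.0], [-34.0, 78.0, 85.0], [-36.0, 70.0, 79.0], [-34.0, 62.0, 71.0], [-42.0, 54.0, 69.0], [-50.0, 47.0, 68.0], [-58.0, 47.0, 74.0], [-66.0, 44.0, 79.0], [-74.0, 39.0, 83.0], [-82.0, 34.0, 88.0], [-87.0, 26.0, 91.0], [-92.0, 19.0, 94.0], [-95.0, 11.0, 96.0], [-95.0, 3.0, 95.0], [-95.0, -5.0, 96.0], [-96.0, -13.0, 96.0], [-90.0, -21.0, 93.0], [-85.0, -29.0, 90.0], [-78.0, -37.0, 86.0], [-70.0, -40.0, 80.0], [-62.0, -43.0, 75.0], [-54.0, -45.0, 71.0], [-52.0, -51.0, 72.0], [-57.0, -58.0, 82.0], [-52.0, -64.0, 82.0], [-44.0, -69.0, 82.0], [-39.0, -72.0, 82.0], [-33.0, -64.0, 72.0], [-25.0, -64.0, 69.0], [-18.0, -67.0, 70.0], [-10.0, -70.0, 71.0], [-2.0, -70.0, 70.0], [6.0, -71.0, 71.0], [14.0, -71.0, 72.0], [22.0, -68.0, 72.0], [30.0, -66.0, 72.0], [38.0, -63.0, 74.0], [46.0, -58.0, 74.0], [54.0, -50.0, 74.0], [60.0, -43.0, 73.0], [65.0, -35.0, 74.0], [68.0, -27.0, 73.0], [76.0, -22.0, 79.0], [84.0, -22.0, 87.0], [87.0, -14.0, 88.0], [87.0, -6.0, 87.0]]
```

View pics/c1.png

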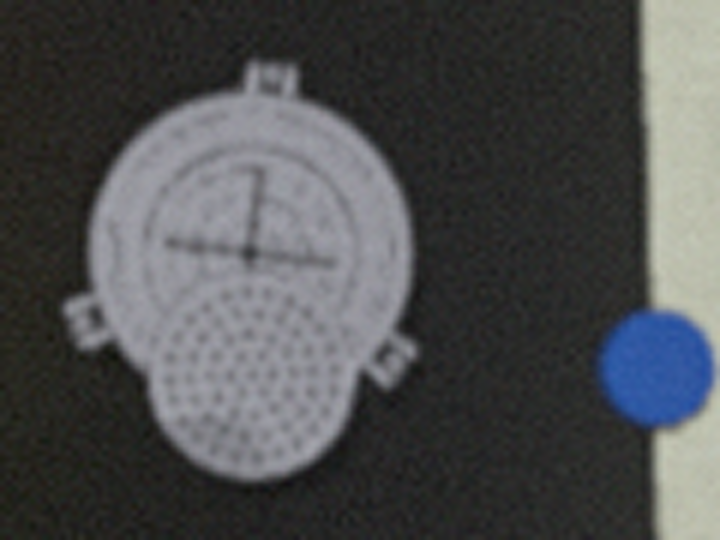

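View pics/c2.png

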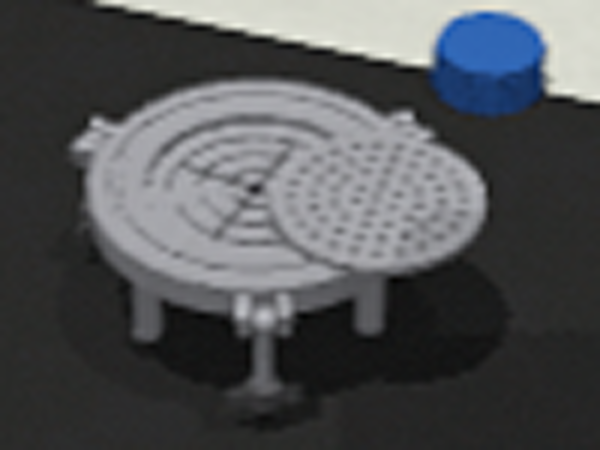

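The close crop confirms it: the perforated grey disc lies on the rim toward the robot, and its inner edge covers the recess centre cross at about (322,207). Next I fit both circles.

```bash
cat > fit.py <<'E'
from h import *
from scipy.optimize import least_squares
a=cv2.imread('pics/t1.png');m=(a.max(2)>70).astype(np.uint8)[165:255,280:380]
# subpixel: upscale
g=cv2.resize(cv2.GaussianBlur(a.max(2),(3,3),0)[165:255,280:380],None,fx=4,fy=4,interpolation=cv2.INTER_CUBIC)
cs,_=cv2.findContours((g>85).astype(np.uint8),0,1)
c=max((q for q in cs if cv2.contourArea(q)<80000 and cv2.pointPolygonTest(q,(164,168),False)>0),key=cv2.contourArea)[:,0,:]
c=(c+.5)/4-.5+[280,165]
def fit(Q,c0,r=None):
    if r: return least_squares(lambda p:np.hypot(*(Q-p).T)-r,c0,loss='soft_l1',f_scale=1).x
    return least_squares(lambda p:np.hypot(*(Q-p[:2]).T)-p[2],[*c0,60],loss='soft_l1',f_scale=1).x
P=np.array([onz('top',u,v,68)[:2] for u,v in c]);h=np.array([580.6,-117.5])
for _ in range(3):
    d=P-h;r=np.hypot(*d.T);k=(abs(r-71.5)<3.5)&(d[:,0]>-30);f=fit(P[k],h);h=f[:2]
print('holder',f,k.sum())
P=np.array([onz('top',u,v,72)[:2] for u,v in c]);k=P[:,0]<h[0]-65;q=fit(P[k],h-[50,0]);print('disc',q, fit(P[k],h-[50,0],45))
print('cross',onz('top',322,207.2,62.5), 'cap',onz('top',389,227,26),'bottle',onz('top',426,167,140))
# side view: recess cross pixel & disc
print('side cross',onz('side',250+255/6,165+187/6,62.5),'proj',proj('side',[*h,62.5]),'disc',proj('side',[*q[:2],73]))
E
python3 fit.py
```

```text
holder [ 584.22050281 -117.52497808   71.43847124] 348
disc [ 530.26369848 -116.85974322   45.79806266] [ 529.2892269  -116.89069622]
cross [ 582.60441082 -119.57653567   62.5       ] cap [ 528.54878811 -304.21246839   26.        ] bottle [ 674.07554324 -380.05347084  140.        ]
side cross [ 584.41818566 -120.54863891   62.5       ] proj [292.17504064 196.87744943] disc [312.45231755 198.18304559]
```

>>> arm_command:
  increments:
    - [0,0,0,7]
    - [0,0,0,14]
    - [0,0,0,21]
    - [0,0,0,23.76]
  grip: 143

```text
clock: 0.43
tcp_pos: [282.0, -640.4, 213.5]
orientation: [-180.0, 0.0, -0.4]
contact_force: [-0.1, 0.7, 0.3]
opening: 0.738
```

>>> arm_command:
  increments:
    - [1,-3,0,0]
    - [2,-6.5,0,0]
    - [3,-10,0,0]
    - [4,-13.5,0,0]
    - [5,-17,0,0]
    - [6,-20.5,0,0]
    - [7.5,-24,0,0]
    - [9,-27.5,0,0]
    - [10.5,-31,0,0]
    - [12,-34.5,0,0]
    - [13,-38,0,0]
    - [14,-41,0,0]

```text
clock: 1.43
tcp_pos: [422.1, -228.4, 213.8]
orientation: [-180.0, 0.0, 0.0]
contact_force: [1.1, -0.3, 0.8]
opening: 0.439
```

>>> arm_command:
  increments:
    - [0.5,-3,1,0]
    - [1,-6,3,0]
    - [1.7,-9,6,0]
    - [2.3,-11.3,8.5,0]
    - [2.8,-11.3,10.5,0]
    - [2.8,-11.3,11,0]
    - [2.8,-11.3,11,0]
    - [2.8,-11.3,11,0]

```text
clock: 2.1
tcp_pos: [450.1, -118.1, 104.5]
orientation: [180.0, 0.0, -0.0]
contact_force: [0.6, -0.1, 0.5]
opening: 0.44
```

>>> arm_command:
  increments:
    - [0,0,1,0]
    - [0,0,2,0]
    - [0,0,3,0]
    - [0,0,3.5,0]
    - [0,0,3.5,0]
    - [0,0,3.5,0]

```text
clock: 2.6
tcp_pos: [449.8, -117.6, 68.5]
orientation: [-180.0, 0.1, -0.0]
contact_force: [-0.5, -0.4, 0.2]
opening: 0.441
```

```bash
python3 - <<'E'
from h import *
b=snap('side','s2.png');o=get_obs();print(o['tcp_pos'],o['contact_force'],o['opening'])
b=cv2.imread('pics/s2.png')
cv2.imwrite('pics/c3.png',cv2.resize(b[140:240,250:380],None,fx=6,fy=6,interpolation=cv2.INTER_CUBIC)[:600,:780])
E
```

```text
[ 450.05047115 -117.68830691   68.9030161 ] [-0.11832585 -0.75348823  0.17669142] 0.4424268579333977
```

View pics/c3.png

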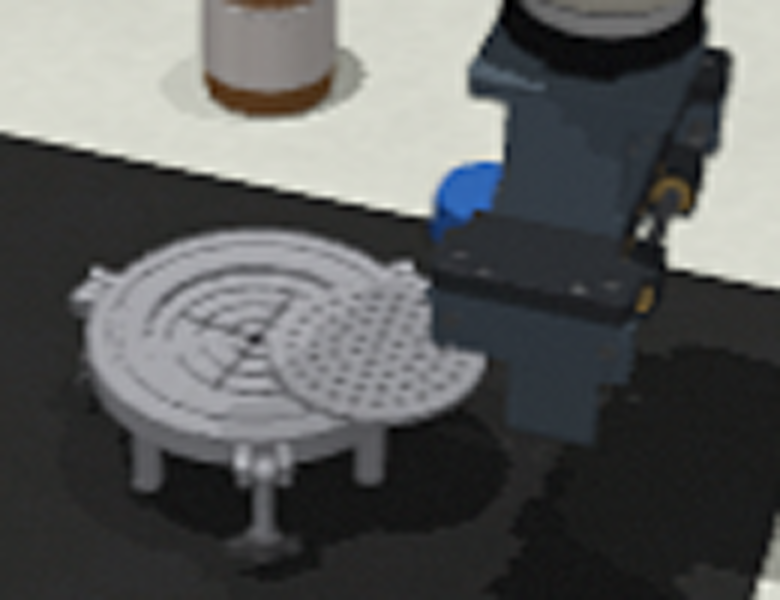

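The side view shows the fingers just robot-side of the disc (edge at about (487,345) in the crop), at rim height and clear of everything. Now I start pushing.

>>> arm_command:
  increments:
    - [0.5,0,-0.06,0]
    - [1,0,-0.06,0]
    - [1.5,0.0,-0.06,0]
    - [1.8,0.0,-0.06,0]
    - [2,0,-0.06,0]
    - [2.2,0,-0.06,0]
    - [2.4,0,-0.06,0]
    - [2.6,0,-0.06,0]
    - [2.8,0,-0.06,0]
    - [3.0,0,-0.06,0]

```text
clock: 3.48
tcp_pos: [480.1, -117.6, 69.5]
orientation: [-180.0, 0.0, 0.0]
contact_force: [-0.9, 0.0, -0.6]
opening: 0.439
```

>>> arm_command:
  increments:
    - [0.2,0,0,0]
    - [0.4,0,0,0]
    - [0.6,0,0,0]
    - [0.8,0,0,0]
    - [1.0,0,0,0]
    - [1.2,0,0,0]
    - [1.4,0,0,0]
    - [1.6,0,0,0]
    - [1.8,0,0,0]
    - [2.0,0,0,0]

```text
clock: 4.32
tcp_pos: [500.2, -117.6, 69.5]
orientation: [-180.0, 0.0, 0.0]
contact_force: [-0.7, 0.6, 0.4]
opening: 0.436
```

```bash
python3 - <<'E'
from h import *
b=snap('side','s3.png');a=snap('top','t3.png');o=get_obs();print(o['tcp_pos'],o['contact_force'])
b=cv2.imread('pics/s3.png');a=cv2.imread('pics/t3.png')
f=lambda x:cv2.resize(x,(400,400),interpolation=cv2.INTER_CUBIC)
cv2.imwrite('pics/c4.png',np.hstack([f(b[150:240,250:340]),f(a[165:255,275:365])]))
E
```

```text
[ 500.42378694 -117.66192929   69.56588871] [-0.00512789  0.19257824  0.11305619]
```

View pics/c4.png

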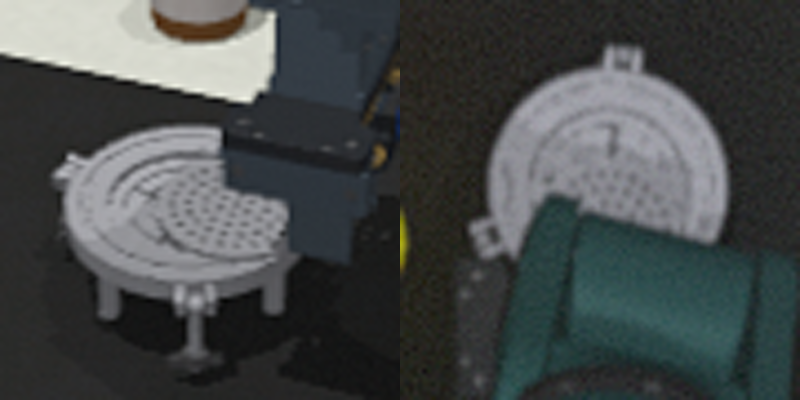

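The disc has tipped into the recess and sits ahead of the fingers (left half, about (225,210)), and the holder has not moved. Continue slowly.

>>> arm_command:
  increments:
    - [0.2,0,0,0]
    - [0.4,0,0,0]
    - [0.6,0,0,0]
    - [0.8,0,0,0]
    - [1.0,0,0,0]
    - [1.2,0,0,0]
    - [1.4,0,0,0]
    - [1.6,0,0,0]
    - [1.8,0,0,0]
    - [2.0,0,0,0]
    - [2.1,0,0,0]
    - [2.2,0,0,0]

```text
clock: 5.42
tcp_pos: [522.2, -117.6, 69.5]
orientation: [-180.0, 0.0, 0.0]
contact_force: [-1.1, -0.1, 0.4]
opening: 0.439
```

>>> arm_command:
  increments:
    - [0.05,0,0,0]
    - [0.1,0,0,0]
    - [0.15,0,0,0]
    - [0.2,0,0,0]
    - [0.2,0,0,0]
    - [0.2,0,0,0]

```text
clock: 5.92
tcp_pos: [524.1, -117.6, 69.5]
orientation: [180.0, -0.0, 0.0]
contact_force: [-0.2, -0.7, 0.4]
opening: 0.436
```

```bash
python3 - <<'E'
from h import *
b=snap('side','s4.png');o=get_obs();print(o['tcp_pos'],o['contact_force'])
b=cv2.imread('pics/s4.png')
cv2.imwrite('pics/c5.png',cv2.resize(b[165:240,250:350],None,fx=6,fy=6,interpolation=cv2.INTER_CUBIC))
E
```

```text
[ 524.1071085  -117.64334211   69.53992619] [ 0.07789626  0.14082849 -0.22764809]
```

View pics/c5.png

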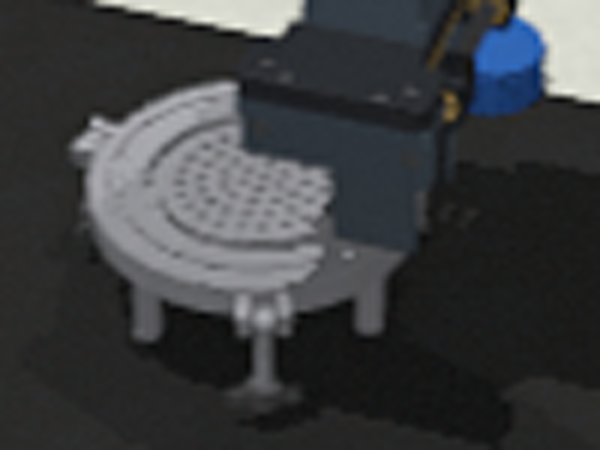

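The disc is mostly in, still slightly short or just dropping, with a gap on the far-left side at (165,190). I push a little more.

>>> arm_command:
  increments:
    - [0.05,0,0,0]
    - [0.1,0,0,0]
    - [0.15,0,0,0]
    - [0.2,0,0,0]
    - [0.25,0,0,0]
    - [0.25,0,0,0]

```text
clock: 6.47
tcp_pos: [526.7, -117.6, 69.5]
orientation: [180.0, -0.0, 0.0]
contact_force: [-0.2, 0.1, 0.3]
opening: 0.438
```

>>> arm_command:
  increments:
    - [0.03,0,0,0]
    - [0.06,0,0,0]
    - [0.1,0,0,0]
    - [0.1,0,0,0]

```text
clock: 6.8
tcp_pos: [527.6, -117.7, 69.6]
orientation: [180.0, -0.0, 0.0]
contact_force: [0.5, -0.5, -0.0]
opening: 0.44
```

```bash
python3 - <<'E'
from h import *
b=snap('side','s5.png');o=get_obs();print(o['tcp_pos'],o['contact_force'])
b=cv2.imread('pics/s5.png')
cv2.imwrite('pics/c6.png',cv2.resize(b[165:240,250:350],None,fx=6,fy=6,interpolation=cv2.INTER_CUBIC))
E
```

```text
[ 527.55869537 -117.67373586   69.51741685] [ 1.03239951 -1.10952376 -0.31749586]
```

View pics/c6.png

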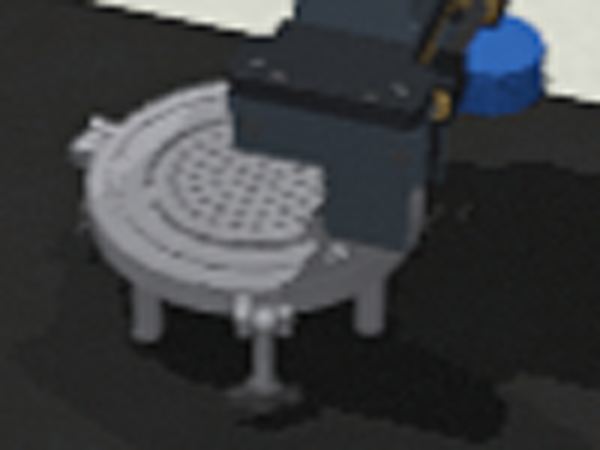

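>>> arm_command:
  increments:
    - [-0.5,0,-0.3,0]
    - [-1,0,-2,0]
    - [-3,0,-4,0]
    - [-6,0,-4,0]
    - [-8.5,0,-4,0]
    - [-8.5,0,-4,0]

```text
clock: 7.35
tcp_pos: [438.0, -117.0, 109.2]
orientation: [-180.0, 0.1, -0.0]
contact_force: [-1.1, 0.5, 0.3]
opening: 0.438
```

```bash
python3 - <<'E'
from h import *
b=snap('side','s6.png');a=snap('top','t6.png');o=get_obs();print(o['tcp_pos'],o['contact_force'])
b=cv2.imread('pics/s6.png');a=cv2.imread('pics/t6.png')
f=lambda x:cv2.resize(x,(400,400),interpolation=cv2.INTER_CUBIC)
cv2.imwrite('pics/c7.png',np.hstack([f(b[165:235,255:325+10][:, :70]),f(a[165:240,285:360])]))
E
```

```text
[ 442.08700392 -117.7008743   109.93972608] [ 0.94753566 -0.04257077  0.24193668]
```

View pics/c7.png

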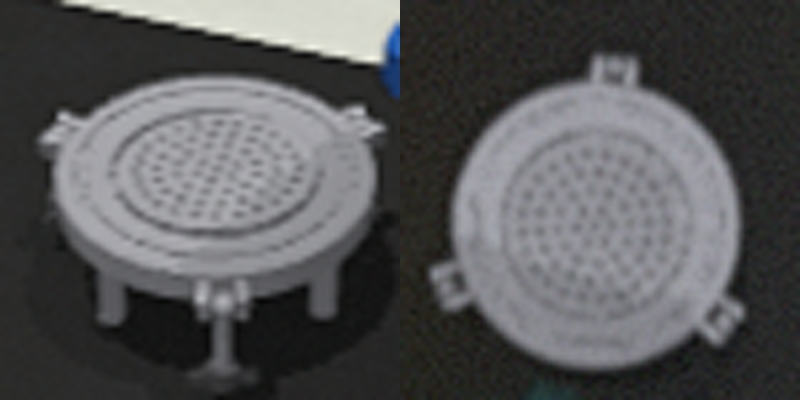

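Both views show the disc lying flat and concentric in the recess: disc centre at about (600,225) and holder centre at about (597,225) in the right half. The rim gap is even all round. Next I close the fingers and press the middle lightly.

>>> arm_command:
  increments:
    - [2,0,0,0]
    - [5,0.1,0,0]
    - [8,0.13,0,0]
    - [11,0.13,0,0]
    - [14.1,0.13,0,0]
    - [14.1,0.13,1,0]
    - [14.1,0.13,2,0]
    - [14.1,0.13,3,0]
    - [14.1,0.13,3.5,0]
    - [14.1,0.13,3.8,0]
    - [14.1,0.13,3.8,0]
    - [14.1,0.13,3.8,0]
  grip: 255

```text
clock: 8.45
tcp_pos: [583.2, -119.0, 71.6]
orientation: [-180.0, 0.0, -0.0]
contact_force: [-0.3, -0.6, 0.1]
opening: 0.001
```

>>> arm_command:
  increments:
    - [0,0,0.1,0]
    - [0,0,0.2,0]
    - [0,0,0.3,0]
    - [0,0,0.35,0]
    - [0,0,0.4,0]
    - [0,0,0.4,0]

```text
clock: 8.95
tcp_pos: [583.6, -118.9, 67.8]
orientation: [-180.0, 0.0, 0.0]
contact_force: [-0.7, -0.1, 4.5]
opening: 0.009
```

>>> arm_command:
  increments:
    - [0,0,0.01,0]
    - [0,0,0.02,0]
    - [0,0,0.02,0]
    - [0,0,0.02,0]

```text
clock: 9.28
tcp_pos: [583.6, -118.9, 67.7]
orientation: [-180.0, 0.0, 0.0]
contact_force: [-2.5, 1.8, 7.9]
opening: 0.002
```

>>> arm_command:
  increments:
    - [0,0,-0.3,0]
    - [0,0,-1,0]
    - [0,0,-3,0]
    - [0,0,-5,0]
    - [-3,0,-6,0]
    - [-6,0,-6,0]
    - [-9,0,-6,0]
    - [-12,0,-6,0]
    - [-14.2,0,-6,0]
    - [-14.2,0,-6,0]
    - [-14.2,0,-6,0]
    - [-14.2,0,-6,0]

```text
clock: 10.28
tcp_pos: [442.6, -119.2, 128.0]
orientation: [180.0, -0.1, 0.0]
contact_force: [-0.1, 0.2, -0.1]
opening: 0.002
```

```bash
python3 - <<'E'
from h import *
b=snap('side','s7.png');a=snap('top','t7.png');o=get_obs();print(o['clock'],o['tcp_pos'],o['contact_force'])
b=cv2.imread('pics/s7.png');a=cv2.imread('pics/t7.png')
f=lambda x:cv2.resize(x,(400,400),interpolation=cv2.INTER_CUBIC)
cv2.imwrite('pics/c8.png',np.hstack([f(b[165:235,255:325]),f(a[165:240,285:360])]))
E
```

```text
10.3833 [ 442.65701487 -119.10831027  127.66587658] [ 0.14080807 -0.59478823 -0.05309846]
```

View pics/c8.png

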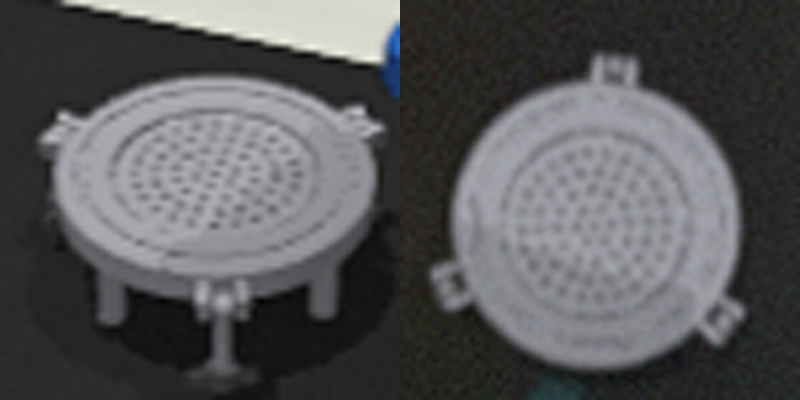

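```bash
python3 -c "
from station import *
print(sign_off())"
```

```text
the job is handed in; nothing more can be done
None
```

The disc is in its recess and lies flat, and I handed the job in at about 10.4 s of the 48 s allowed. I nudged it across the rim with two part-open fingertips, with measured forces of only about 1 N. Then I shut the fingers and pressed the middle with about 8 N before moving clear.

- **Height:** the press met solid contact at 67.7 mm. The disc's top should be at 67.5 mm when home, so this agrees within reading noise.
- **Pictures:** the last side and top views show the disc flat and concentric in the recess. The holder shows no visible shift between those views and the ones before the press. I did not view the surroundings again in full at the end.
- **Small disagreements:** my two estimates of the recess centre differed by about 2–3 mm sideways, and I used their mean. A dark line along one edge of the disc before the press was gone afterwards. It was either shadow or a slight tilt that the press took out.

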